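Refit the spark filter cassette

ROBOT

A 7-joint arm with a two-finger parallel gripper is mounted at the origin on a cart in front of the work surface, level with it; the furniture and walls round the work are solid. World frame = base frame: x ahead of the robot, y to its left, z up, the work surface at z = 0. Lengths are in m, angles in rad, forces in N, time in s.
With the tool pointing down it reaches from about 0.425 to 0.95 m from the base axis. Payload 4.7 kg.
Tool frame: the origin (TCP) lies at the very end of the fingers, on their centre line; the grasp point (between the pads) lies 19 mm behind it; z points along the fingers, y is the direction in which the jaws open and shut (so a half turn about z gives the same grasp; the last joint's range is limited). The gripper opens to 85 mm and grips with 20 to 120 N. Pads are 22 mm wide; open, the fingers measure 114 mm over their backs; the gripper's body (76 mm by 85 mm) begins 54 mm behind the grasp point. The pads swing forward as they close: fully open they stand 13 mm farther back than shut.
Start: joints at [1.257, 0.469, -0.049, 1.532, 0.024, 1.141, -0.082], TCP at [0.19, -0.648, 0.231] pointing down, gripper open.
Joint ranges: [-2.59, 2.59], [-0.33, 1.99], [-1.39, 1.29], [0.1, 2.45], [-1.04, 4.18], [0.21, 1.99], [-2.66, 2.66]. Speed limits (rad/s): [2.57, 2.57, 3.14, 3.14, 3.14, 3.14, 3.14].

INTERFACE

Orientations are given as [roll, pitch, yaw] about the fixed x, y, z axes, in that order (R = Rz(yaw) Ry(pitch) Rx(roll)).
In Python, from plant import monitor, imaging, robot gives the robot as it stands. The module is installed in compiled form; this text tells all that it offers.
- The arm moves only by the tool move_arm, never from a script. Its argument "commands" is text: rows parted by semicolons, each of 7 numbers parted by spaces: the turn, a rotation vector about the tool's x, y, z in degrees, then the shift along the tool's x, y, z in m, then the finger opening in m, from 0 to 0.0854. In form: wx wy wz tx ty tz fingers; .... A call has 1 to 8 rows; each row is the pose to reach, as a shift and turn from the pose measured when the call began, along the tool's axes at that moment; what a row does not reach only later rows make up. A row lasts 1/8 s, in which the tool goes at most 62.5 mm and 10.7 degrees, less where a joint would pass 70% of its speed; a pose out of reach is approached as far as the arm can. A call with a gripper value outside its range is refused whole. The fingers move at their own pace and stop on an object; "squeeze" is the grip in N (left out, the last holds). Time passes only in rows, so rows that repeat a pose let the fingers close. It gives the time, the measured TCP pose, the force and the opening at its end, in the units of the state.
- monitor.state(): the state, without advancing time (a new reading comes with each control period).
- imaging.camera(name): name is "scene" or "top" or "wrist"; returns a dict with "img" (384x512x3 uint8, red, green, blue), "depth" (384x512 float32, m along the optical axis (not along the pixel's ray), 0 where there is no reading), "fx", "fy", "cx", "cy" (pixels), "eye" and "attitude" of the camera in the world; the wrist camera has in their place "tool_from_camera" (4x4, takes a point from camera to tool coordinates, whose origin is the TCP and whose axes are the flange's). Camera axes: x right, y down, z forward; pixel columns grow to the right and rows downward; lengths in m; the calibration is good to about 2 mm. A picture is of the moment at which its call begins: read the wrist's pose just before it.
- robot.sign_off(): hands the job in, once; it reports no verdict.
The state is a dict: "time_s": time; "qpos": joint angles; "qd": joint speeds; "joint_efforts": joint torques, N m; "position": TCP position; "tool_rot": TCP orientation; "contact_force": force on the tool from outside, world axes, zero at the start; "torque": the same for the moment, N m; "grip_width": finger opening in m.
Only numpy, scipy, OpenCV 4.12 (cv2) and the standard library are available. Lean on these libraries where they do the work, as an engineer would, in place of code of your own. Each camera call takes 0.05 s, during which the arm holds its last target.

TASK

Fit the clean filter cassette (bright metal, blue handle) into the open top of the green dust extractor: hook its tongue under the yellow lip, swing the other end down until the cassette lies flat on the ledge inside the opening, and let go. Leave the rusty cassette with the black handle where it lies.

Things in the scene. Friction and masses are not known exactly. Their poses are not given: they have to be found in the camera images.
- clean_grip (a point): Centre of the upright blue handle fin (14 mm thick along x, 64 long in y, 46 high) on the bright-metal clean cassette, about 0.3 kg. 37 mm above the cassette's underside, 23 above its frame's top. Cassette axes: z up, x from tongue to plain rear end, which is 65 mm towards +x. Starts flat on the table, left or right of the extractor, turned roughly square to it, its tongue to the robot's right.
- clean_tongue (a point): Middle of the front lower edge of the clean cassette's tongue: 95 mm towards -x and 37 mm below clean_grip, same axes. The frame is 126 x 100 x 14 mm (x, y, z); the tongue, level with its underside, sticks out 34 mm to -x, 80 mm wide and 6 thick. Cassette 160 mm long in all.
- lip_edge (a point): On the ledge's top, 50 mm above the table, straight below the middle of the yellow lip's inner edge. x points along the box, away from the lip; z up. The lip roofs x = -28 mm (end wall) to 0, underside 16 mm and top 20 mm above the ledge. The opening runs from x = 0 to the far wall at 148 mm and is 120 mm wide: shorter than the cassette, which goes in only tilted, tongue first.
- extractor: Green box fixed to the table, 200 x 144 x 70 mm, hose stub at its far end; origin centre of underside, same axes as lip_edge, which lies at (-60, 0, 50) mm. Side and far walls rise 14 mm above the ledge, flush with a seated cassette's frame. The ledge runs right round: 44 mm deep at the lip end, 36 at the far end, 26 at the sides.
- worn_grip (a point): Centre of the black handle fin of the rusty brown cassette, same shape and size as the clean one, flat on the table on the other side of the extractor. To be left alone.

How it is judged:
By the outcome, as a careful person would: the job done as asked, in the order asked, and still so for the second after the job is handed in, with the robot touching nothing.
It also fails if it takes over 48 s, if anything falls off the work surface, if the arm or the gripper's body presses on something with over 40 N, if the wrist force passes 120 N, or if a joint passes its speed limit or range.

## Working session

There is one attempt and no reset: what is moved stays moved. The work goes in short steps, Python scripts to look and compute and a tool call to move; the robot and the scene stay as the last step left them, time stands still between calls to the robot, and variables do not carry over. Pictures are saved under pics/ and viewed, and the job is handed in when it is done.

Besides the shell and the picture viewer there is one more tool, called after "Request:" as name(argument=value, ...) on one line, values as JSON. move_arm: Moves the arm, as the interface text tells. Its arguments: {"type":"object","properties":{"commands":{"type":"string"},"squeeze":{"type":"number"}},"required":["commands"]}

```bash
mkdir -p pics
python3 - <<'E'
from plant import monitor, imaging, robot
import cv2,numpy as np
s=monitor.state();print(s)
for n in("scene","top"):
    c=imaging.camera(n);np.savez(n+'0.npz',**c)
    cv2.imwrite(f'pics/{n}0.png',c["img"][:,:,::-1]);print(n,{k:v for k,v in c.items() if k not in("img","depth")})
E
```

```text
{'time_s': 0.0, 'qpos': array([ 1.2571114 ,  0.46946246, -0.04859883,  1.53368916,  0.02410689,
        1.1410098 , -0.08232427]), 'qd': array([ 0.00165258, -0.00096808,  0.00036084, -0.00048592,  0.00093299,
        0.00015207,  0.00114264]), 'joint_efforts': array([ 3.39074340e-04, -5.10310864e+01, -4.65853431e-02, -2.37710220e+01,
        1.05706425e-02,  7.54602224e-03,  1.98832140e-05]), 'position': array([ 0.18948768, -0.64724669,  0.23024929]), 'tool_rot': array([-3.13961137e+00,  7.77867327e-05,  2.84798602e-01]), 'contact_force': array([ 0.37244442, -0.86904888, -0.24748853]), 'torque': array([ 0.02833227,  0.0386496 , -0.03540031]), 'grip_width': 0.08539496944180608}
scene {'fx': 421.41345659381136, 'fy': 421.41345659381136, 'cx': 244.9762307398226, 'cy': 194.76615989895694, 'eye': array([0.16127219, 0.5179526 , 0.88633386]), 'attitude': array([-2.46002218, -0.01083016, -2.50414378])}
top {'fx': 449.1917192816923, 'fy': 449.1917192816923, 'cx': 249.7174119410929, 'cy': 189.99485209558168, 'eye': array([ 0.39584875, -0.01810199,  1.42674034]), 'attitude': array([-3.03358712,  0.00479137, -1.54441335])}
```

View pics/top0.png

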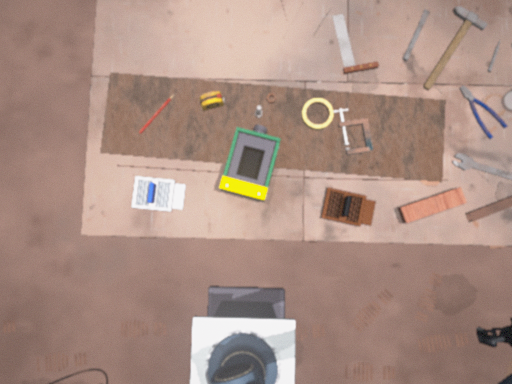

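View pics/scene0.png

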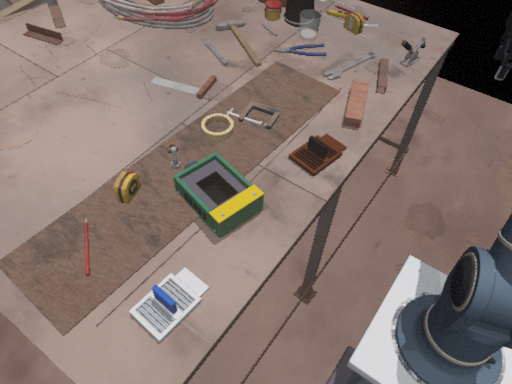

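Top view: clean cassette (blue fin near (151,192), tongue to the right at about x=180), extractor at (250,163) with its lip towards the robot, and the worn cassette at (348,207). Next I measure them from both cameras.

```bash
cat > h.py <<'E'
import numpy as np,cv2
from scipy.spatial.transform import Rotation as Ro
def pts(c,mask,T=None):
    v,u=np.nonzero(mask&(c["depth"]>0)); d=c["depth"][v,u]
    p=np.c_[(u-c["cx"])/c["fx"]*d,(v-c["cy"])/c["fy"]*d,d]
    if T is None: return p@Ro.from_euler('xyz',c["attitude"]).as_matrix().T+c["eye"]
    return p@T[:3,:3].T+T[:3,3]
def masks(c):
    h=cv2.cvtColor(np.ascontiguousarray(c["img"]),cv2.COLOR_RGB2HSV);H,S,V=h[...,0].astype(int),h[...,1],h[...,2]
    return dict(blue=(H>105)&(H<125)&(S>150)&(V>70),green=(H>60)&(H<90)&(S>110)&(V>40),yellow=(H>24)&(H<33)&(S>180)&(V>150),white=(S<45)&(V>150))
def rect(p):
    r=cv2.minAreaRect((p[:,:2]*1000).astype(np.float32));return r
def show(c,T=None,roi=None):
    m=masks(c)
    for k in m:
        n,l,st,ce=cv2.connectedComponentsWithStats(m[k].astype(np.uint8))
        for i in range(1,n):
            if st[i,4]<60: continue
            p=pts(c,l==i,T)
            if len(p)<40: continue
            z=np.percentile(p[:,2],[5,50,95])
            print(k,st[i].tolist(),'mean',p.mean(0).round(4),'z',z.round(3),'rect',np.round(np.hstack([rect(p)[0],rect(p)[1],rect(p)[2]]),1))
E
python3 - <<'E'
from h import *
for n in("scene","top"):
    print(n);c=dict(np.load(n+'0.npz'));show(c)
E
```

```text
scene
blue [153, 286, 22, 20, 136] mean [0.529  0.297  0.0594] z [0.057 0.059 0.062] rect [529.9 297.   11.5  58.7  87.3]
yellow [210, 185, 53, 37, 625] mean [0.5504 0.0146 0.0699] z [0.067 0.07  0.072] rect [550.1  12.1 142.4  38.8  76.4]
white [0, 0, 239, 259, 31032] mean [ 1.2312e+00 -6.6900e-02 -6.0000e-04] z [-0.004 -0.001  0.003] rect [1249.3 -229.9  782.6 1271.5   56.6]
white [105, 0, 37, 10, 64] mean [ 1.5118 -0.5093  0.0623] z [0.056 0.063 0.067] rect [1516.3 -519.   181.6   39.7    8.8]
white [118, 0, 76, 9, 249] mean [ 1.4172 -0.6449  0.0421] z [-0.003  0.074  0.083] rect [1440.9 -615.6  282.4  231.2   51.1]
white [342, 0, 50, 14, 220] mean [ 0.7972 -1.2108 -0.    ] z [-0.004 -0.     0.004] rect [  786.4 -1211.    215.8    89.2    14.5]
white [242, 12, 52, 37, 732] mean [ 1.0264e+00 -7.9650e-01 -6.0000e-04] z [-0.004 -0.001  0.003] rect [1011.9 -797.6  195.7  283.2   27.6]
white [260, 15, 195, 185, 6937] mean [ 4.927e-01 -5.680e-01 -3.000e-04] z [-0.003 -0.     0.003] rect [ 5.4740e+02 -7.1090e+02  3.0160e+02  1.0622e+03  3.0000e-01]
white [291, 18, 64, 50, 970] mean [ 7.7
[... 3568 characters left out ...]
  -0.2947  0.0139] z [0.002 0.015 0.024] rect [ 804.6 -289.7   44.4   51.9   68.8]
white [342, 126, 8, 20, 92] mean [ 0.7321 -0.3073  0.0137] z [0.003 0.015 0.022] rect [ 734.  -309.5   63.1   19.7    8. ]
white [452, 133, 60, 64, 1306] mean [ 0.6553 -0.7713  0.0028] z [-0.006  0.001  0.014] rect [ 667.7 -778.3  217.9  158.9   58.8]
white [228, 136, 45, 49, 462] mean [ 0.6383 -0.0092  0.0498] z [0.045 0.05  0.054] rect [641.3  -8.6 108.8 136.7  75.6]
white [131, 175, 58, 44, 1644] mean [0.5284 0.2818 0.0085] z [-0.002  0.009  0.018] rect [520.  279.2 186.8 130.2  85.8]
white [189, 316, 108, 68, 4065] mean [ 0.0714  0.0031 -0.0241] z [-0.007 -0.     0.005] rect [-67.9  12.5 443.1 509.4   0.7]
```

```bash
cat >> h.py <<'E'
def rel(targets):
    """targets: list of (x,y,z,yawdeg_of_tool_y, tiltdeg) ; tool y horizontal heading; tilt raises +y end"""
    from plant import monitor
    s=monitor.state();R0=Ro.from_euler('xyz',s["tool_rot"]);p0=s["position"]
    for x,y,z,h,t in targets:
        R=toolR(h,t); w=(R0.inv()*R).as_rotvec(degrees=True);d=R0.inv().apply(np.array([x,y,z])-p0)
        print(w.round(1),d.round(4))
def toolR(h,t):
    # cassette frame: x at heading h, tilted up by t ; tool y=cassette x, tool z=-cassette z, tool x = cassette y
    C=Ro.from_euler('z',h,degrees=True)*Ro.from_euler('y',-t,degrees=True)
    return C*Ro.from_matrix(np.array([[0,1,0],[1,0,0],[0,0,-1.]]))
E
python3 - <<'E'
from h import *
from plant import imaging
rel([(.42,-.45,.23,-30,0),(.55,-.1,.25,20,0),(.53,.27,.25,80,0)])
w=imaging.camera("wrist");print(w["tool_from_camera"].round(3),w["fx"])
E
```

```text
[ -0.1  -0.  -43.7] [ 0.2766 -0.1246  0.0006]
[ -0.1  -0.1 -93.7] [ 0.4997 -0.424  -0.0189]
[-0.000e+00 -1.000e-01 -1.537e+02] [ 0.5845 -0.7847 -0.0183]
[[ 0.001 -0.958 -0.288  0.073]
 [ 1.     0.     0.001  0.   ]
 [-0.    -0.288  0.958 -0.143]
 [ 0.     0.     0.     1.   ]] 304.7855196726293
```

Request:
move_arm(commands="0 0 -11 0.07 -0.03 0 0.08; 0 0 -22 0.14 -0.062 0 0.08; 0 0 -33 0.208 -0.094 0 0.08; 0 0 -44 0.277 -0.125 0 0.08; 0 0 -54 0.33 -0.18 -0.005 0.08; 0 0 -64 0.375 -0.24 -0.01 0.08; 0 0 -74 0.42 -0.3 -0.013 0.08; 0 0 -84 0.46 -0.36 -0.016 0.08")

```text
time_s: 1.15
position: [0.4948, -0.2627, 0.2425]
tool_rot: [-3.141, -0.001, 1.757]
contact_force: [1.0, -0.3, 0.1]
grip_width: 0.0801
```

Run:
```python
from h import *
from plant import imaging,monitor
s=monitor.state();print(s['position'],s['tool_rot'],s['qpos'],s['contact_force'])
rel([(.55,-.1,.25,20,0),(.53,.297,.26,87,0)])
```

```text
[ 0.49476235 -0.26266621  0.24246193] [-3.14148797e+00 -1.44312737e-03  1.75662265e+00] [ 0.8290673   0.31800802 -0.51998736  1.77328431  0.17412735  1.09707583
  0.43658992] [ 1.01583468 -0.3097746   0.14687494]
[ 0.  -0.1 -9.4] [ 0.1497  0.0843 -0.0073]
[  0.1  -0.1 -76.4] [ 0.5435  0.138  -0.0168]
```

Request:
move_arm(commands="0 0 -5 0.06 0.04 -0.003 0.08; 0 0 -12 0.12 0.07 -0.007 0.08; 0 0 -22 0.18 0.09 -0.01 0.08; 0 0 -32 0.24 0.11 -0.012 0.08; 0 0 -42 0.3 0.12 -0.014 0.08; 0 0 -52 0.36 0.13 -0.016 0.08; 0 0 -62 0.42 0.135 -0.017 0.08; 0 0 -70 0.48 0.138 -0.017 0.08")

```text
time_s: 2.15
position: [0.5428, 0.2266, 0.26]
tool_rot: [3.14, -0.0, 2.982]
contact_force: [0.8, 0.3, -0.6]
grip_width: 0.0797
```

Run:
```python
from h import *
from plant import imaging,monitor
s=monitor.state();print(s['position'],s['tool_rot'],s['qpos'],s['contact_force'])
rel([(.53,.297,.26,87,0)])
```

```text
[0.54279215 0.22664694 0.25998888] [ 3.14039032e+00 -3.48447943e-04  2.98219805e+00] [ 0.19947347  0.44446543 -0.90612532  1.67469853  0.36976984  1.20451652
  0.61719327] [ 0.83914633  0.28403471 -0.61756206]
[ 0.1 -0.  -6.1] [0.0238 0.0674 0.0001]
```

Request:
move_arm(commands="0 0 -3 0.012 0.034 0 0.08; 0 0 -6 0.024 0.067 0 0.08; 0 0 -6 0.024 0.067 0 0.08; 0 0 -6 0.024 0.067 0 0.08")

```text
time_s: 2.65
position: [0.53, 0.2957, 0.2596]
tool_rot: [-3.142, -0.001, 3.086]
contact_force: [0.5, -0.1, 1.2]
grip_width: 0.0797
```

```bash
cat >> h.py <<'E'
def wrist(name):
    from plant import monitor,imaging
    s=monitor.state();c=imaging.camera("wrist");T=np.eye(4);T[:3,:3]=Ro.from_euler('xyz',s["tool_rot"]).as_matrix();T[:3,3]=s["position"]
    T=T@c["tool_from_camera"];cv2.imwrite(f'pics/{name}.png',c["img"][:,:,::-1]);c["T"]=T
    np.savez(name+'.npz',**c);print(s["time_s"],s["position"],s["tool_rot"],s["contact_force"]);return c,T
E
python3 - <<'E'
from h import *
c,T=wrist("w1");show(c,T)
E
```

```text
2.65 [0.53004895 0.29567304 0.25962781] [-3.14158768e+00 -5.21869276e-04  3.08585152e+00] [ 0.49865288 -0.14616469  1.15164058]
blue [254, 146, 7, 49, 306] mean [0.5316 0.2953 0.0601] z [0.059 0.06  0.061] rect [530.3 295.1   7.   56.2  86.7]
white [352, 41, 88, 45, 1693] mean [ 4.140e-01  4.728e-01 -4.000e-04] z [-0.002 -0.     0.001] rect [419.6 469.4 105.2  48.7  89.3]
white [69, 53, 357, 222, 19465] mean [0.5281 0.2866 0.0035] z [-0.001  0.     0.014] rect [532.2 300.6 507.2 247.4  74.5]
white [95, 60, 22, 15, 67] mean [ 0.4026  0.1158 -0.0005] z [-0.002 -0.001  0.001] rect [402.5 117.2  27.4   7.1  55.9]
white [403, 86, 13, 17, 95] mean [ 4.544e-01  4.901e-01 -4.000e-04] z [-0.002 -0.     0.001] rect [454.7 491.   20.8  11.5  39. ]
white [417, 88, 12, 25, 130] mean [ 4.631e-01  5.066e-01 -4.000e-04] z [-0.002 -0.     0.001] rect [465.2 507.3  31.1  13.1  11. ]
white [299, 117, 33, 24, 266] mean [ 4.941e-01  3.752e-01 -3.000e-04] z [-0.002 -0.     0.001] rect [493.7 371.3  45.5  19.2  50.2]
white [417, 202, 6, 19, 73] mean [ 6.129e-01  5.189e-01 -4.000e-04] z [-0.001 -0.001  0.001] rect [613.8 518.3  27.6   7.4   1.8]
white [297, 222, 42, 20, 516] mean [ 6.355e-01  3.756e-01 -3.000e-04] z [-0.002 -0.     0.001] rect [637.1 375.7  58.9  30.3  87.2]
white [117, 224, 85, 16, 998] mean [ 6.258e-01  1.449e-01 -3.000e-04] z [-0.002 -0.     0.001] rect [624.6 148.5 121.2  24.6  86.7]
```

View pics/w1.png

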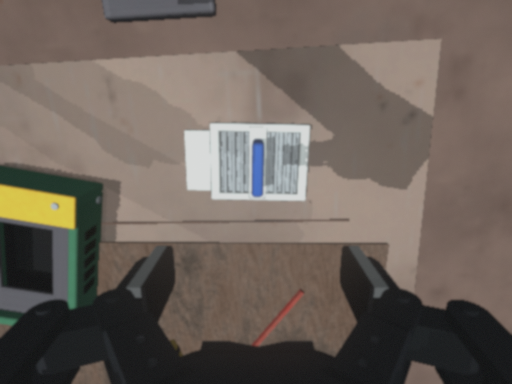

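The wrist view shows the cassette centred at (258,163), blue fin at (257,168), tongue at (197,160) to the left. The extractor lip is at the lower left. I'll refine the cassette's frame and the extractor's edges by height.

Run:
```python
from h import *
c=dict(np.load('w1.npz'));T=c['T']
p=pts(c,np.ones((384,512),bool),T)
q=p[(abs(p[:,0]-.53)<.09)&(abs(p[:,1]-.28)<.13)]
f=q[(q[:,2]>.0105)&(q[:,2]<.018)];print('frame',rect(f),len(f),np.median(f[:,2]))
t=q[(q[:,2]>.004)&(q[:,2]<.009)];print('tongue',t[:,:2].min(0),t[:,:2].max(0))
b=q[q[:,2]>.05];print('fin',rect(b),b.mean(0))
t=dict(np.load('top0.npz'));m=masks(t)
for n in('top','scene'):
    t=dict(np.load(n+'0.npz'));m=masks(t);p=pts(t,np.ones((384,512),bool))
    y=pts(t,m['yellow']&(np.arange(384)[:,None]>120));y=y[(abs(y[:,2]-.07)<.008)&(abs(y[:,0]-.55)<.06)&(abs(y[:,1]-.013)<.1)];print(n,'lip',rect(y))
    e=p[(p[:,2]>.058)&(p[:,2]<.08)&(abs(p[:,0]-.62)<.14)&(abs(p[:,1])<.13)];print('boxtop',rect(e))
```

```text
frame ((529.9951782226562, 297.9797668457031), (126.25293731689453, 99.90708923339844), 85.749755859375) 4241 0.013531595550764275
tongue [0.47666577 0.15014683] [0.61914738 0.4091993 ]
fin ((528.9717407226562, 294.8511047363281), (143.9972381591797, 62.042476654052734), 71.47998046875) [0.52020413 0.29550583 0.32403494]
top lip ((550.450439453125, 13.145492553710938), (141.25474548339844, 37.97493362426758), 76.27813720703125)
boxtop ((629.5604248046875, -5.186576843261719), (143.98077392578125, 200.71792602539062), 76.45140838623047)
scene lip ((550.06005859375, 12.100799560546875), (142.43699645996094, 38.75892639160156), 76.37389373779297)
boxtop ((628.9698486328125, -6.1464385986328125), (144.78013610839844, 202.37039184570312), 76.66826629638672)
```

Run:
```python
from h import *
rel([(.530,.296,.08,85.75,0),(.530,.296,.020,85.75,0)])
```

```text
[-0. -0.  1.] [0.0004 0.0009 0.1797]
[-0. -0.  1.] [0.0003 0.0009 0.2397]
```

Request:
move_arm(commands="0 0 1 0 0.001 0.05 0.06; 0 0 1 0 0.001 0.1 0.05; 0 0 1 0 0.001 0.15 0.05; 0 0 1 0 0.001 0.18 0.05; 0 0 1 0 0.001 0.2 0.05; 0 0 1 0 0.001 0.22 0.05; 0 0 1 0 0.001 0.235 0.05; 0 0 1 0 0.001 0.235 0.05")

```text
time_s: 3.7
position: [0.53, 0.2957, 0.0239]
tool_rot: [-3.141, -0.001, 3.067]
contact_force: [0.6, -0.3, -0.5]
grip_width: 0.0498
```

Run:
```python
from h import *
c,T=wrist("w2")
rel([(.530,.296,.020,85.75,0)])
```

```text
3.7 [0.53001546 0.29569701 0.02385312] [-3.14050097e+00 -1.44144283e-03  3.06717671e+00] [ 0.6262522  -0.27311821 -0.53813909]
[ 0. -0. -0.] [ 0.0004 -0.0003  0.0047]
```

View pics/w2.png

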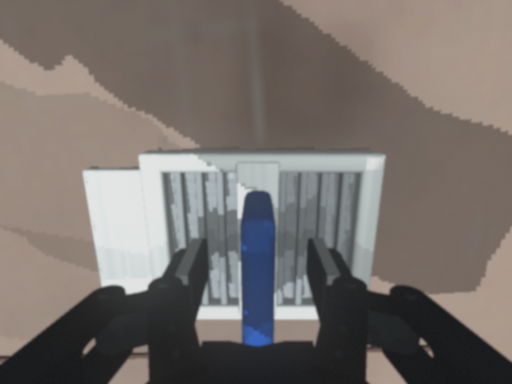

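Fin (258,265) sits midway between the fingertips (190 and 325). I'll lower 3 mm and close.

Request:
move_arm(commands="0 0 0 0 0 0.003 0.04; 0 0 0 0 0 0.003 0.01; 0 0 0 0 0 0.003 0.005; 0 0 0 0 0 0.003 0.005; 0 0 0 0 0 0.003 0.005; 0 0 0 0 0 0.003 0.005", squeeze=70)

```text
time_s: 4.5
position: [0.5307, 0.2963, 0.0223]
tool_rot: [3.142, 0.0, 3.067]
contact_force: [-0.5, -1.7, 5.5]
grip_width: 0.0136
```

Request:
move_arm(commands="0 0 0 0 0 -0.005 0.005; 0 0 0 0 0 -0.02 0.005; 0 0 0 0 0 -0.06 0.005; 0 0 0 0 0 -0.11 0.005; 0 0 0 0 0 -0.15 0.005; 0 0 0 0 0 -0.15 0.005")

```text
time_s: 5.25
position: [0.5319, 0.2982, 0.1762]
tool_rot: [3.137, 0.006, 3.067]
contact_force: [0.0, 0.4, -4.4]
grip_width: 0.0133
```

Run:
```python
from h import *
c,T=wrist("w3")
e=np.array([.5710,.0083]);d=np.array([.972,-.2334])
g=e+.108*d
rel([(*(g),.175,-13.5,0),(*(g),.175,-13.5,15)])
```

```text
5.25 [0.53190344 0.2981677  0.17620856] [3.13711994 0.00638935 3.06744102] [ 0.01743102  0.37857017 -4.44759096]
[ 0.2  0.1 99.2] [-0.168  -0.3019 -0.0013]
[-10.9 -12.9  98.6] [-0.168  -0.3019 -0.0013]
```

View pics/w3.png

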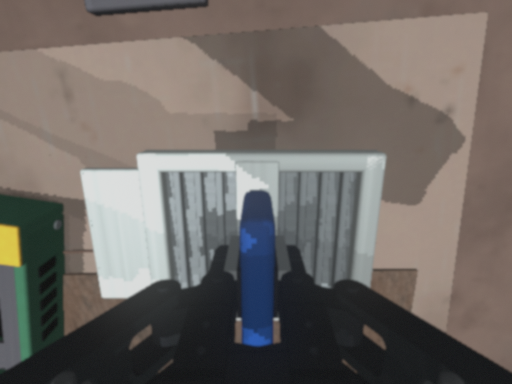

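Held straight. I swing it over the extractor, turning as it goes.

Request:
move_arm(commands="0 0 8 -0.01 -0.03 0 0.005; 0 0 18 -0.02 -0.06 0 0.005; 0 0 28 -0.035 -0.1 0 0.005; 0 0 38 -0.05 -0.14 0 0.005; 0 0 48 -0.07 -0.18 0 0.005; 0 0 58 -0.09 -0.21 0 0.005; 0 0 68 -0.11 -0.24 0 0.005; 0 0 78 -0.13 -0.265 0 0.005")

```text
time_s: 6.3
position: [0.6396, 0.0206, 0.1708]
tool_rot: [-3.139, -0.0, 1.699]
contact_force: [-0.5, 0.2, -4.2]
grip_width: 0.0127
```

```bash
cat >> h.py <<'E'
E_=np.array([.5710,.0083,.050]);HD=-13.5
def tcp(xt,zt,t,toff=(-.095,-.022)):
    """TCP world for tongue tip at ledge-frame xt,zt with tilt t"""
    a=np.radians(t);c,s=np.cos(a),np.sin(a)
    x=xt-(c*toff[0]-s*toff[1]); z=zt-(s*toff[0]+c*toff[1])
    h=np.radians(HD);return (*(E_+np.array([x*np.cos(h),x*np.sin(h),z])),HD,t)
E
python3 - <<'E'
from h import *
from plant import monitor
print(monitor.state()['qpos'],tcp(.008,.04,15))
rel([tcp(.008,.07,15)])
E
```

```text
[ 0.26443989  0.51950995 -0.5111117   1.66215196  0.28551233  1.03733878
 -0.20881194] (np.float64(0.6624698023567214), np.float64(-0.013659956643105155), np.float64(0.13583817746309895), -13.5, 15)
[-15.   -2.7  20.7] [-0.0369  0.0183  0.0049]
```

Request:
move_arm(commands="-4 -0.7 6 -0.01 0.005 0 0.005; -8 -1.4 11 -0.02 0.01 0.002 0.005; -11 -2 16 -0.03 0.015 0.004 0.005; -15 -2.7 20.7 -0.037 0.018 0.005 0.005; -15 -2.7 20.7 -0.037 0.018 0.005 0.005; -15 -2.7 20.7 -0.037 0.018 0.005 0.005")

```text
time_s: 7.05
position: [0.6615, -0.0134, 0.1645]
tool_rot: [2.882, 0.0, 1.338]
contact_force: [-0.5, 0.7, -4.2]
grip_width: 0.0135
```

Run:
```python
from h import *
from plant import imaging
c,T=wrist("w4")
print('want',tcp(.008,.07,15))
s=imaging.camera("scene");np.savez('s4.npz',**s);cv2.imwrite('pics/s4.png',cv2.resize(s["img"][90:290,100:366,::-1],None,fx=3,fy=3))
# cassette in tool frame
R=T@np.linalg.inv(c["tool_from_camera"]);p=pts(c,np.ones((384,512),bool),T);q=(p-R[:3,3])@R[:3,:3]
for nm,f in(('frame',(q[:,2]>.003)&(q[:,2]<.012)),('tongue',(q[:,2]>.0125)&(q[:,2]<.019))):
    g=q[f&(abs(q[:,1])<.13)&(abs(q[:,0])<.07)];print(nm,rect(g) if len(g) else 0,np.percentile(g,[1,99],axis=0).round(4) if len(g) else 0)
```

```text
7.05 [ 0.66154196 -0.01341253  0.16453019] [2.88225607e+00 1.86333980e-04 1.33763655e+00] [-0.52479779  0.71318652 -4.15201719]
want (np.float64(0.6624698023567214), np.float64(-0.013659956643105155), np.float64(0.16583817746309898), -13.5, 15)
frame ((0.029205322265625, 1.7366142272949219), (126.02909851074219, 99.50153350830078), 89.96544647216797) [[-0.0234 -0.0597  0.0063]
 [ 0.0495  0.0636  0.0117]]
tongue ((5.175346374511719, -15.937210083007812), (158.49598693847656, 89.91326904296875), 89.38658142089844) [[-0.0363 -0.0936  0.0128]
 [ 0.0496  0.0531  0.018 ]]
```

View pics/w4.png

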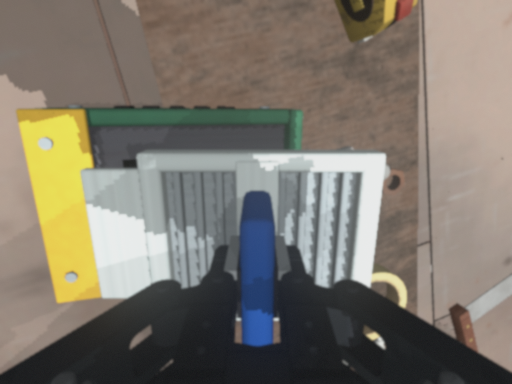

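View pics/s4.png

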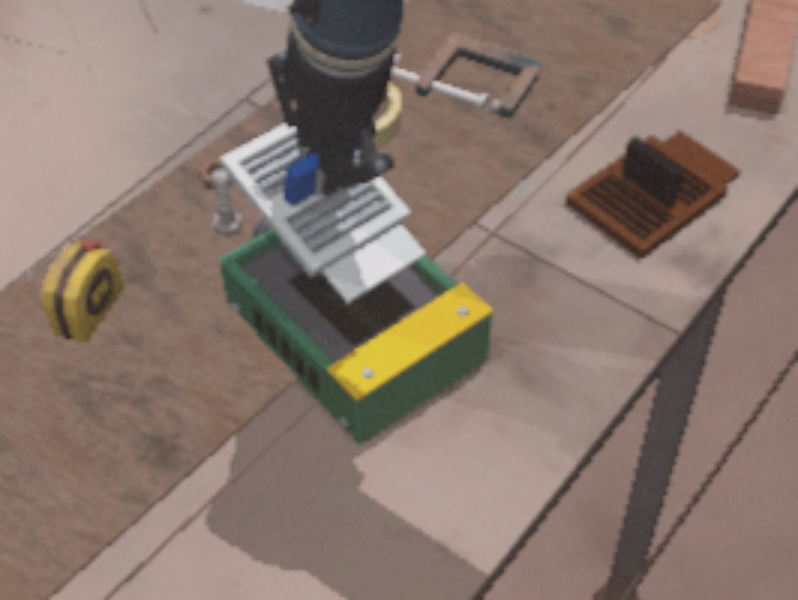

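Cassette is square in the grip: the frame centre sits 1.7 mm behind the TCP, as expected. It hangs above the opening with the tongue just inside the yellow lip. I check the lip in the wrist view before lowering.

Run:
```python
from h import *
c=dict(np.load('w4.npz'));T=c['T'];m=masks(c)
y=pts(c,m['yellow']&(np.arange(512)[None]<150),T);y=y[abs(y[:,2]-.07)<.006];print('lip',rect(y),np.median(y[:,2]),len(y))
g=pts(c,m['green'],T);g=g[abs(g[:,2]-.064)<.006];h=np.radians(-13.5);d=g-E_
lx=d[:,0]*np.cos(h)+d[:,1]*np.sin(h);ly=-d[:,0]*np.sin(h)+d[:,1]*np.cos(h)
print('green ext coords',np.percentile(lx,[1,99]),np.percentile(ly,[1,50,99]))
d=y-E_;lx=d[:,0]*np.cos(h)+d[:,1]*np.sin(h);ly=-d[:,0]*np.sin(h)+d[:,1]*np.cos(h);print('lip local',np.percentile(lx,[1,99]),np.percentile(ly,[1,99]))
rel([tcp(.008,.03,15),tcp(.008,.012,15),tcp(.008,.003,15)])
```

```text
lip ((0.0, 0.0), (0.0, 0.0), 0.0) nan 0
  return _methods._mean(a, axis=axis, dtype=dtype,
  ret = ret.dtype.type(ret / rcount)
Traceback (most recent call last):
IndexError: index -1 is out of bounds for axis 0 with size 0
```

Run:
```python
from h import *
c=dict(np.load('w4.npz'));T=c['T'];m=masks(c)
hsv=cv2.cvtColor(c['img'],cv2.COLOR_RGB2HSV);print(hsv[200,60],c['depth'][200,60],m['yellow'].sum(),m['green'].sum())
H=hsv[...,0];my=(H>20)&(H<33)&(hsv[...,1]>150)&(hsv[...,2]>100)&(np.arange(512)[None]<150)
h=np.radians(-13.5)
for nm,mm in(('lip',my),('green',m['green'])):
    y=pts(c,mm,T);print(nm,len(y),np.percentile(y[:,2],[5,50,95]) if len(y) else 0)
    y=y[(y[:,2]>.055)&(y[:,2]<.08)];d=y-E_
    lx=d[:,0]*np.cos(h)+d[:,1]*np.sin(h);ly=-d[:,0]*np.sin(h)+d[:,1]*np.cos(h);print(rect(y),np.percentile(lx,[1,99]),np.percentile(ly,[1,50,99]))
rel([tcp(.008,.03,15),tcp(.008,.012,15),tcp(.008,.003,15)])
```

```text
[ 28 160 233] 0.21397537 0 0
lip 9521 [0.0689206  0.07008848 0.07126089]
((550.4740600585938, 10.58013916015625), (143.06820678710938, 39.99326705932617), 76.45716094970703) [-0.03965191 -0.0016917 ] [-0.07128221  0.01433924  0.06776063]
green 0 0Traceback (most recent call last):
  File "<stdin>", line 9, in <module>
    return _quantile_unchecked(
        a, q, axis, out, overwrite_input, method, keepdims, weights)
    return _ureduce(a,
                    func=_quantile_ureduce_func,
    ...<5 lines>...
                    overwrite_input=overwrite_input,
                    method=method)
    r = func(a, **kwargs)
    result = _quantile(arr,
                       quantiles=q,
    ...<2 lines>...
                       out=out,
                       weights=wgt)
    slices_having_nans = np.isnan(arr[-1, ...])
                                  ~~~^^^^^^^^^
IndexError: index -1 is out of bounds for axis 0 with size 0
```

Wrist view agrees within 2.5 mm (the lip is 143 x 40 mm in it, heading -13.5°). I update the estimate and lower.

```bash
sed -i 's/E_=np.array.*$/E_=np.array([.5701,.0064,.050]);HD=-13.5/' h.py
python3 - <<'E'
from h import *
rel([tcp(.008,.03,15),tcp(.008,.015,15),tcp(.008,.006,15)])
E
```

```text
[-0.  -0.1  0.1] [-0.0022 -0.0104  0.038 ]
[-0.  -0.1  0.1] [-0.0022 -0.0142  0.0525]
[-0.  -0.1  0.1] [-0.0022 -0.0166  0.0612]
```

Request:
move_arm(commands="0 0 0 -0.001 -0.005 0.02 0.005; 0 0 0 -0.002 -0.01 0.038 0.005; 0 0 0 -0.002 -0.012 0.045 0.005; 0 0 0 -0.002 -0.014 0.052 0.005; 0 0 0 -0.002 -0.0155 0.057 0.005; 0 0 0 -0.002 -0.0166 0.061 0.005; 0 0 0 -0.002 -0.0166 0.061 0.005")

```text
time_s: 8.02
position: [0.6614, -0.0153, 0.1019]
tool_rot: [2.881, -0.0, 1.337]
contact_force: [0.1, 0.4, -4.1]
grip_width: 0.0133
```

```bash
cat >> h.py <<'E'
def tip():
    from plant import monitor
    s=monitor.state();R=Ro.from_euler('xyz',s["tool_rot"]);p=s["position"]+R.apply([0,-.095,.022])-E_
    h=np.radians(HD);print('tip local',(p[0]*np.cos(h)+p[1]*np.sin(h)).round(4),(-p[0]*np.sin(h)+p[1]*np.cos(h)).round(4),p[2].round(4),'F',s["contact_force"].round(1),'t',s["time_s"])
E
python3 - <<'E'
from h import *
from plant import imaging
tip()
s=imaging.camera("scene");cv2.imwrite('pics/s5.png',cv2.resize(s["img"][90:290,100:366,::-1],None,fx=3,fy=3))
c,T=wrist('w5')
rel([tcp(.008,.003,15),tcp(-.006,.003,15),tcp(-.018,.003,15),tcp(-.018,.003,0)])
E
```

```text
tip local 0.0078 0.0001 0.0061 F [ 0.1  0.4 -4.1] t 8.025
8.075 [ 0.66163773 -0.0153187   0.10217387] [ 2.88028518e+00 -5.18980179e-04  1.33698582e+00] [-0.10667549 -0.61527525 -4.29267628]
[-0.  -0.1  0.1] [-0.0003 -0.001   0.0034]
[-0.  -0.1  0.1] [-0.0003 -0.0146 -0.0003]
[-0.  -0.1  0.1] [-0.0002 -0.0261 -0.0034]
[15.  -0.   0.1] [-0.0003 -0.0237  0.022 ]
```

View pics/s5.png

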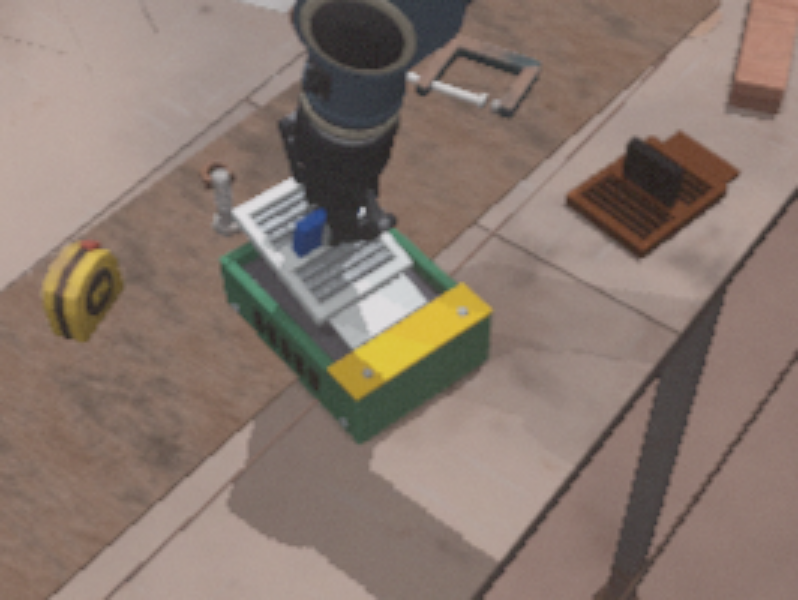

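View pics/w5.png

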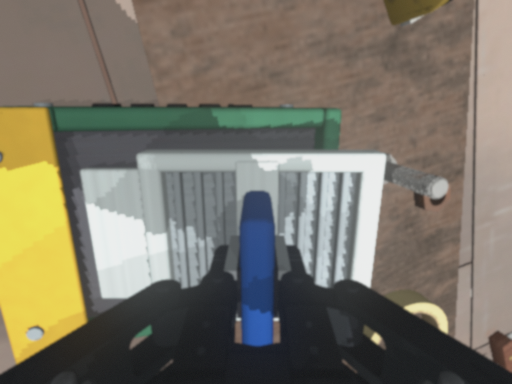

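Tongue tip is inside the opening beside the lip (scene pixel ~(390,320)) with no contact force. I slide it under.

Request:
move_arm(commands="0 0 0 0 -0.001 0.004 0.005; 0 0 0 0 -0.006 0.003 0.005; 0 0 0 0 -0.011 0.0015 0.005; 0 0 0 0 -0.016 0 0.005; 0 0 0 0 -0.021 -0.001 0.005; 0 0 0 0 -0.026 -0.0025 0.005; 0 0 0 0 -0.026 -0.0025 0.005")

```text
time_s: 9.0
position: [0.6362, -0.0091, 0.0981]
tool_rot: [2.88, -0.0, 1.337]
contact_force: [0.1, 0.6, -4.7]
grip_width: 0.0138
```

Run:
```python
from h import *
from plant import imaging
tip()
s=imaging.camera("scene");cv2.imwrite('pics/s6.png',cv2.resize(s["img"][90:290,100:366,::-1],None,fx=3,fy=3))
rel([tcp(-.019,.002,12),tcp(-.019,.002,8),tcp(-.019,.002,4),tcp(-.019,.002,1),tcp(-.019,.001,0)])
```

```text
tip local -0.0182 0.0002 0.0023 F [ 0.1  0.6 -4.7] t 9.0
[ 3.  -0.1  0.1] [-0.0003 -0.0003  0.005 ]
[ 7.  -0.1  0.1] [-0.0003  0.0006  0.0117]
[11.  -0.1  0.1] [-0.0003  0.0011  0.0185]
[14.  -0.1  0.1] [-0.0003  0.0012  0.0236]
[15.  -0.1  0.1] [-0.0004  0.0009  0.0263]
```

View pics/s6.png

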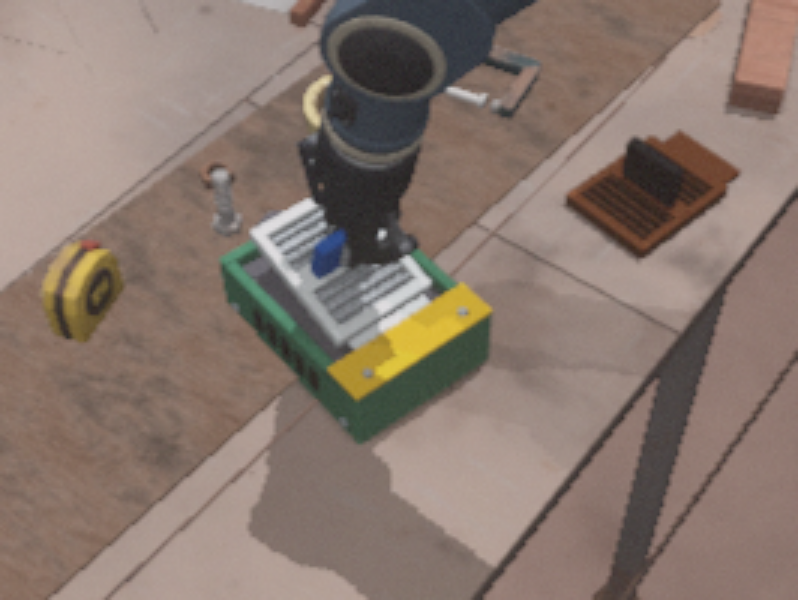

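Tongue is under the lip (only a thin strip still shows at (395,320)). I swing the rear down to nearly flat.

Request:
move_arm(commands="3 0 0 0 0 0.005 0.005; 6 0 0 0 0.0005 0.01 0.005; 9 0 0 0 0.001 0.015 0.005; 11 0 0 0 0.001 0.0185 0.005; 13 0 0 0 0.001 0.022 0.005; 14 0 0 0 0.001 0.0237 0.005; 14 0 0 0 0.001 0.0237 0.005")

```text
time_s: 9.93
position: [0.6439, -0.0111, 0.0753]
tool_rot: [3.124, -0.001, 1.337]
contact_force: [-0.3, 0.1, -4.2]
grip_width: 0.0131
```

Run:
```python
from h import *
tip();c,T=wrist('w7')
rel([tcp(-.019,.001,0),tcp(-.019,-.001,0)])
```

```text
tip local -0.0187 0.0 0.0016 F [-0.3  0.1 -4.2] t 9.925
9.925 [ 0.6439239  -0.01113264  0.07530062] [ 3.12368290e+00 -7.30069246e-04  1.33679441e+00] [-0.25094986  0.13007606 -4.22628057]
[ 1.  -0.   0.1] [-0.0003  0.0004  0.0025]
[ 1.  -0.   0.1] [-0.0003  0.0004  0.0045]
```

View pics/w7.png

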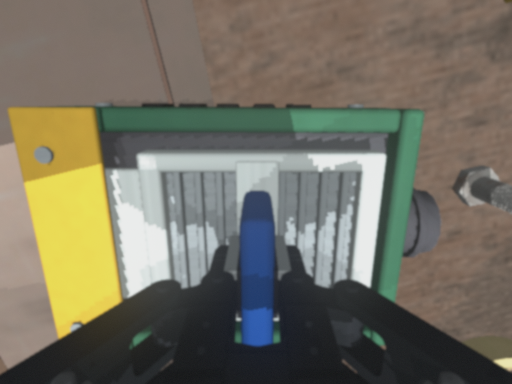

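Tongue's visible part shrank from about 60 px to 33 px, so about 17 mm is under the lip, and the frame clears the far wall. Now down the last few mm, watching the force.

Request:
move_arm(commands="0.5 0 0 0 0 0.0015 0.005; 1 0 0 0 0 0.0025 0.005; 1 0 0 0 0 0.0035 0.005; 1 0 0 0 0 0.0035 0.005")

```text
time_s: 10.48
position: [0.6439, -0.011, 0.0724]
tool_rot: [3.141, -0.001, 1.337]
contact_force: [-0.3, 0.2, -1.1]
grip_width: 0.0133
```

Run:
```python
from h import *
tip()
from plant import monitor;print(monitor.state()['torque'])
```

```text
tip local -0.0191 0.0002 0.0003 F [-0.3  0.2 -1.1] t 10.475
[-0.02697544  0.20032785  0.0139191 ]
```

Request:
move_arm(commands="0 0 0 0 0 0.0007 0.005; 0 0 0 0 0 0.001 0.005; 0 0 0 0 0 0.001 0.005")

```text
time_s: 10.85
position: [0.644, -0.011, 0.0724]
tool_rot: [3.14, -0.0, 1.337]
contact_force: [-2.8, 0.4, 4.9]
grip_width: 0.0132
```

Seated, with a light 5 N reaction. I release and withdraw straight up.

Request:
move_arm(commands="0 0 0 0 0 0 0.016; 0 0 0 0 0 0 0.025; 0 0 0 0 0 0 0.035; 0 0 0 0 0 0 0.035; 0 0 0 0 0 -0.01 0.035; 0 0 0 0 0 -0.03 0.035; 0 0 0 0 0 -0.07 0.035; 0 0 0 0 0 -0.12 0.035")

```text
time_s: 11.85
position: [0.6435, -0.011, 0.1944]
tool_rot: [3.141, -0.0, 1.337]
contact_force: [0.4, -0.1, -0.7]
grip_width: 0.0349
```

Request:
move_arm(commands="0 0 0 0 0 -0.04 0.035; 0 0 0 0 0 -0.06 0.035; 0 0 0 0 0 -0.06 0.035")

```text
time_s: 12.22
position: [0.6446, -0.0106, 0.2579]
tool_rot: [3.135, -0.002, 1.337]
contact_force: [0.3, -1.7, -1.2]
grip_width: 0.0351
```

Run:
```python
from h import *
from plant import imaging
c,T=wrist('w8')
s=imaging.camera("scene");np.savez('s8.npz',**s);cv2.imwrite('pics/s8.png',cv2.resize(s["img"][90:290,100:366,::-1],None,fx=3,fy=3))
h=np.radians(HD)
p=pts(c,np.ones((384,512),bool),T);d=p-E_
L=np.c_[d[:,0]*np.cos(h)+d[:,1]*np.sin(h),-d[:,0]*np.sin(h)+d[:,1]*np.cos(h),d[:,2]]
hsv=cv2.cvtColor(c['img'],cv2.COLOR_RGB2HSV)
# frame rim heights near front & rear strips and sides
for nm,x0,x1,y0,y1 in(('front rim',.018,.024,-.03,.03),('rear rim',.131,.138,-.03,.03),('tongue',.003,.011,-.03,.03),('rim y+',.03,.12,.044,.048),('rim y-',.03,.12,-.048,-.044),('far wall',.15,.158,-.04,.04),('lip',-.025,-.005,-.05,.05)):
    k=(L[:,0]>x0)&(L[:,0]<x1)&(L[:,1]>y0)&(L[:,1]<y1)&(L[:,2]<.03)&(L[:,2]>-.06);print(nm,k.sum(),np.percentile(L[k,2],[10,50,90]).round(4) if k.any() else '')
```

```text
12.225 [ 0.64459589 -0.01061931  0.2578699 ] [ 3.13483885e+00 -1.71578792e-03  1.33724319e+00] [ 0.29250078 -1.67323564 -1.15045775]
front rim 286 [0.013 0.014 0.015]
rear rim 319 [0.0131 0.014  0.0149]
tongue 354 [0.005  0.0059 0.0069]
rim y+ 305 [0.0132 0.0141 0.0151]
rim y- 216 [0.013  0.0141 0.015 ]
far wall 488 [0.0131 0.0141 0.015 ]
lip 1613 [0.0191 0.0199 0.0209]
```

View pics/s8.png

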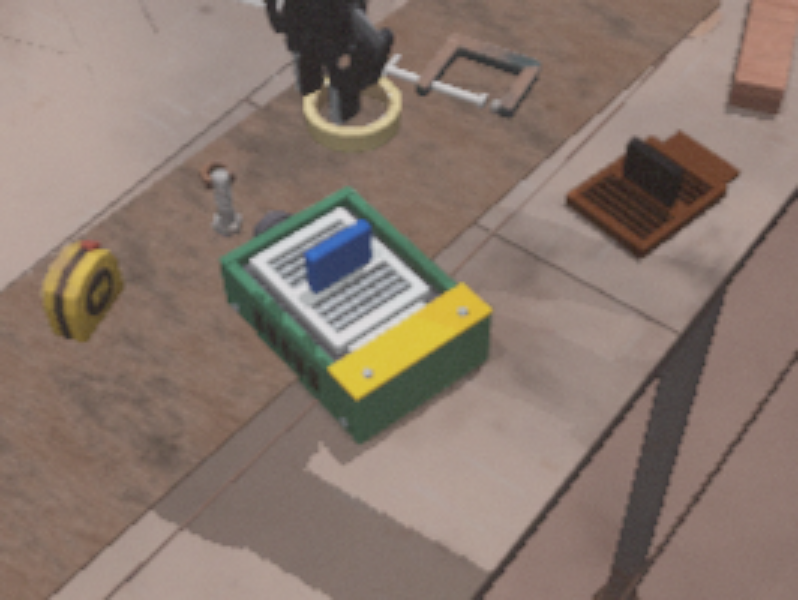

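View pics/w8.png

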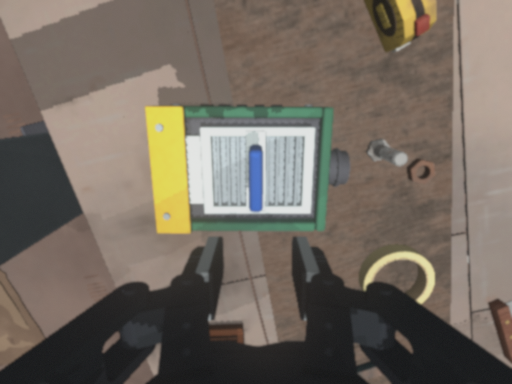

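The cassette lies flat in the opening: all four rims are 14 mm above the ledge, flush with the far wall, and the tongue top is at 6 mm, running under the lip. The gripper is clear and the worn cassette is undisturbed, so I hand the job in.

```bash
python3 -c "
from plant import robot
print(robot.sign_off())"
```

```text
the job is handed in; nothing more can be done
None
```

The clean cassette is seated in the extractor, and I handed the job in at about 12.3 s of the 48 s allowed. I gripped it by the blue fin, tilted it 15° tongue-down and slid the tongue about 18 mm under the yellow lip. Then I swung the rear down, pressed lightly (about 5 N), let go and withdrew upward.

**Last checks**
- **Flatness:** all four sides of the frame measured 14 mm above the ledge, flush with the far wall, so it lies flat.
- **Tongue:** its top is 6 mm above the ledge and it runs under the lip.
- **Clearance:** the gripper is about 19 cm above the box.
- **Worn cassette:** it looks unmoved in the scene pictures.

**Disagreements:** the fixed cameras and the wrist camera differed by about 2.5 mm on where the lip is. I used a value between them, and it caused no contact on the way in. One colour mask (yellow and green) found nothing in a wrist picture. I widened the yellow range to measure the lip there, and the green walls were not measured in that view.

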